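# Load a staple strip into the carton stapler and close the rail

## Robot

A 6-joint arm with a two-finger parallel gripper is mounted at the origin on the work surface. World frame = base frame: x ahead of the robot, y to its left, z up, the work surface at z = 0. Lengths are in m, angles in rad, forces in N, time in s.
With the tool pointing down it reaches from about 0.3 to 0.75 m from the base axis. Payload 8.5 kg.
Tool frame: the origin (TCP) lies at the very end of the fingers, on their centre line; the grasp point (between the pads) lies 19 mm behind it; z points along the fingers, y is the line along which they close (so a half turn about z gives the same grasp; the last joint's range is limited). The gripper opens to 85 mm and grips with 20 to 120 N. Pads are 22 mm wide; open, the fingers measure 114 mm over their backs; the gripper's body (76 mm by 85 mm) begins 54 mm behind the grasp point. The pads swing forward as they close: fully open they stand 13 mm farther back than shut.
Start: joints at [1.112, 0.381, 1.297, -0, 1.464, -0.215], TCP at [0.133, 0.534, 0.231] pointing down, gripper open.
Joint ranges: [-3.11, 3.11], [-0.89, 2.33], [0.22, 2.48], [-1.42, 4.56], [0.17, 2.85], [-2.88, 2.88]. Speed limits (rad/s): [2.39, 2.39, 3.14, 3.14, 3.14, 3.14].

## Interface

Orientations are given as a rotation vector (axis times angle).
In Python, from station import r, effector, planner, camera, sensors gives the robot as it stands. Calls block until the motion is done:
- r.goto(position, orientation): joint-space move of the TCP to a pose.
- r.movel(position, max_speed=0.15, rotation=None): straight line of the TCP; rotation=None keeps the orientation; max_speed is the mean speed in m/s.
- r.movej(angles): joint-space move.
- effector.gripper_to(opening, grip_force=None): opening from 0.0 (shut) to 1.0 (fully open); grip_force is the grip in N (None keeps the last); returns when the fingers have stopped.
- r.hold(seconds).
- planner.solve_ik(position, orientation): joint angles nearest the present ones, or None.
- camera(name): name is "scene" or "top" or "wrist"; returns a dict with "image" (384x512x3 uint8, blue, green, red), "fx", "fy", "cx", "cy" (pixels), "D" ([k1, k2, p1, p2, k3] as OpenCV has them; the pictures are not rectified), "R" (3x3) and "t" (3): a world point X has camera coordinates R X + t. Camera axes: x right, y down, z forward; pixel columns grow to the right and rows downward; lengths in m; the calibration is good to about 2 mm. A picture is of the moment at which its call begins. There is no depth.
A pose or a line that the arm cannot do raises r.IKError and nothing moves.
- r.sign_off(): hands the job in; it is judged then, once.
Readings, each from a call of its own:
- sensors.current_t(): time.
- sensors.current_joint_pos(): joint angles.
- sensors.current_joint_velocities(): joint speeds.
- sensors.current_effort(): joint torques, N m.
- sensors.current_ee_pos(): TCP position.
- sensors.current_tool_rot(): TCP orientation.
- sensors.current_wrist_force(): force on the tool from outside, world axes, zero at the start.
- sensors.current_wrist_torque(): the same for the moment, N m.
- sensors.current_opening(): opening from 0.0 (shut) to 1.0 (fully open).
- sensors.current_grasp_force(): force on a finger pad.
Only numpy, scipy, OpenCV 4.12 (cv2) and the standard library are available. Lean on these libraries where they do the work, as an engineer would, in place of code of your own. Each camera call takes 0.05 s, during which the arm holds its last target. There are 200 camera calls.

## Task

Load the carton stapler on the packing bench: take the wide staple strip (not the narrow one), press its tail back against the sprung follower, let it down over the core rail until it sits right home with its front end under the lip of the nose, and let go; then push the rail all the way in until the catch snaps and holds it. The strip is only glued together, so feel your way and press no harder than a thumb would, and leave everything else on the bench where it is.

Things in the scene. Friction and masses are not known exactly. Their poses are not given: they have to be found in the camera images.
- stapler: Carton stapler bolted to the bench, 280 long. Origin: on the bench under the nose's stop face, frame centre line; x from nose back along the magazine, y across, z up. Magazine floor z 70. Its magazine (core, nose, follower, rail, catch) is clamped across the frame wherever it suits the anvil: up to 6 mm either side of y 0, not measured, find it by feel. Sizes here are in mm, in this frame.
- strip_home (a point): Frame point (50, 0, 78.5): where the strip's centre comes when home, but for the magazine's sideways offset. The strip then straddles the core rail (29 wide, x 0 to 140, floor z 70 to top z 83, edges chamfered 1.3) with its legs on the floor and its front on the stop face. Low walls outside the legs: y 19.5 to 21.5 either side, 4 high.
- nose_lip (a point): Frame point (8, 0, 92.5): rear top edge of the lip, which reaches over x 0 to 8, underside z 88.5, top z 92.5. Stop face at x 0. Nose block x -20 to 0, top z 92.5. Head housing x -62 to -20, top z 123. So a strip goes down behind the lip (front end beyond x 8) and then slides forward under it.
- follower (a joint): Travel of the sprung follower on the rail, m: 0 free, up to 0.090 pushed back (+x); spring 3 N + 60 N/m, damped. Steel, 34 wide, z 71 to 87, with a tab 20 wide up to z 110, front face at x = 14 + rail + follower (mm). Pushed back, it first slides the rail right out. Free room is less than the strip's length, so the strip's tail must push it back; let go, it pushes the strip home.
- rail (a joint): The rail with the follower, m: 0 home, 0.080 right out (start near it). End block 35 wide, x 116 to 136 + rail (mm), z 71 to 89; on it a black thumb plate 30 wide, 10 thick (x 124 to 134 + rail), z 89 to 119. Push it to the nose (-x): friction 1 N, spring 3 to 8 N with a strip in, and near home a side catch adds 4 N, snaps and holds. Home is a hard stop; let go short of it, it springs back.
- wide_strip_mid (a point): Centre of the wide staple strip, half-way up: glued copper-coated staples, an inverted U 100 long (x), 35 wide (y), 17 high (z up), legs 2.25 thick, 30.5 between the legs, crown 2.5 thick, about 90 g; both ends alike. Lies legs down on the bench. It breaks when pressed against the stapler with 30 N.
- narrow_strip_mid (a point): Centre of the narrow staple strip, half-way up: the same but 19 wide and 13 high, does not fit. Leave it alone. The two strips lie in either order.
- tape_roll: Roll of packing tape standing on its flat side, 110 across, 48 high. Leave it alone.
- marker: Marker pen lying on the bench, 133 long, 17 thick. Leave it alone.
- screwdriver: Screwdriver lying on the bench, 190 long. Leave it alone.
- carton: Closed carton 120 x 160 x 70 high. Leave it alone.
- dispenser: Desk tape dispenser 150 x 70, 107 high. Leave it alone.
Mind the look-alikes: they are no part of the job. Leave any pink look-alike of the stapler alone. What is shaped like the part that bears wide_strip_mid but purple is not meant.

How it is judged:
On the way:
1. the wide strip sits home in the magazine, tail against the follower, let go, with the rail still drawn out (x of wide_strip_mid in the frame of stapler between 0.048 and 0.0525 m and y of wide_strip_mid in the frame of stapler between -0.0085 and 0.0085 m and z of wide_strip_mid in the frame of stapler between 0.0765 and 0.08 m and angle between the x axis of wide_strip_mid and the x axis of stapler, either way round below 0.06 rad and angle between wide_strip_mid's own z axis and vertical below 0.05 rad and value of joint rail above 0.05 m and contact force between the fingers and wide_strip below 0.1 N), for 0.3 s.
At the end, for the whole second after the job is handed in: The rail is held home by its catch (within 3 mm of fully in) and at rest; the wide strip sits home: legs on the magazine floor (height within 1.5 mm), front end on the stop face (within 2.5 mm), straight over the core rail, at rest (x of wide_strip_mid in the frame of stapler between 0.048 and 0.0525 m and y of wide_strip_mid in the frame of stapler between -0.0085 and 0.0085 m and z of wide_strip_mid in the frame of stapler between 0.0765 and 0.08 m and angle between the x axis of wide_strip_mid and the x axis of stapler, either way round below 0.06 rad and angle between wide_strip_mid's own z axis and vertical below 0.05 rad and value of joint rail below 0.003 m and velocity of joint rail below 0.01 m/s and linear speed of wide_strip below 0.01 m/s); the robot touches nothing.
It fails at once if the strip in the fingers is pressed against the stapler with more than 30 N (it breaks) (contact force between wide_strip and stapler above 30 N and contact force between the fingers and wide_strip above 0.5 N).
It fails at once if the strip is crushed in the stapler (contact forces at both its ends together above 50 N) (contact force between wide_strip and stapler above 50 N).
It fails at once if the stapler is pressed or knocked by the robot with more than 35 N (contact force between any of the fingers, the arm and stapler above 35 N).
It fails at once if another thing on the bench is moved by more than 2 cm (distance of any of narrow_strip_mid, tape_roll, marker, screwdriver, carton, dispenser from where it was at the start of the episode above 0.02 m).
It also fails if it takes over 72 s, if anything falls off the work surface, if the arm or the gripper's body presses on something with over 40 N, if the wrist force passes 120 N, or if a joint passes its speed limit or range.

## Working session

There is one attempt and no reset: what is moved stays moved. The work goes in short steps, each a Python script; the robot and the scene stay as the last script left them, time stands still between calls to the robot, and variables do not carry over. Pictures are saved under pics/ and viewed, at most 11 in all, crops included, and the job is handed in when it is done.

```bash
ls; mkdir -p pics
python3 - <<'E'
from station import *
import cv2,numpy as np,pickle
for n in ("scene","top"):
    c=camera(n); cv2.imwrite(f"pics/{n}0.png",cv2.resize(c["image"],(768,576))); pickle.dump(c,open(f"{n}0.pkl","wb"))
    print(n,c["fx"],c["D"],-np.array(c["R"]).T@np.array(c["t"]))
print(sensors.current_t(),sensors.current_tool_rot())
E
```

```text
pics
scene 356.8073933435904 [0.00092083 0.         0.         0.         0.        ] [ 1.34889482 -0.01189626  0.63239954]
top 498.8745527566153 [-0.17302782  0.          0.          0.          0.        ] [ 0.41935924 -0.05282617  1.47647378]
0.1 [-3.81980536e-01 -3.11785836e+00  1.96427384e-03]
```

View pics/top0.png

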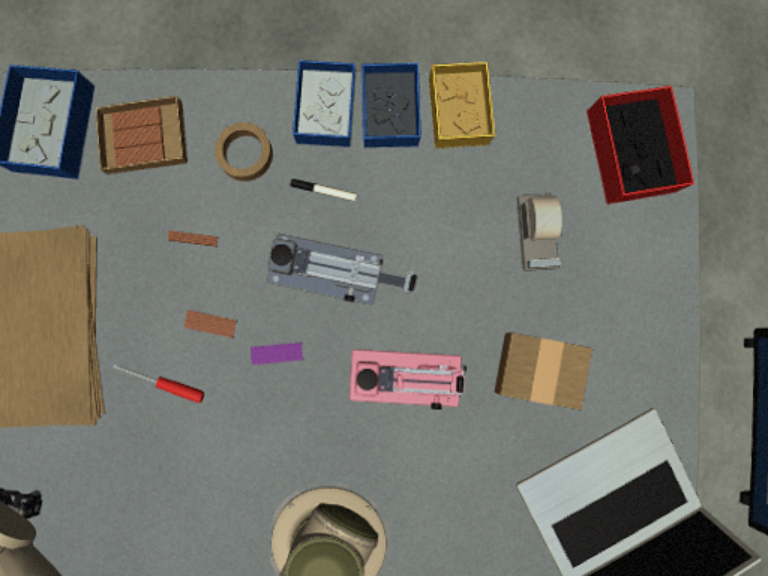

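View pics/scene0.png

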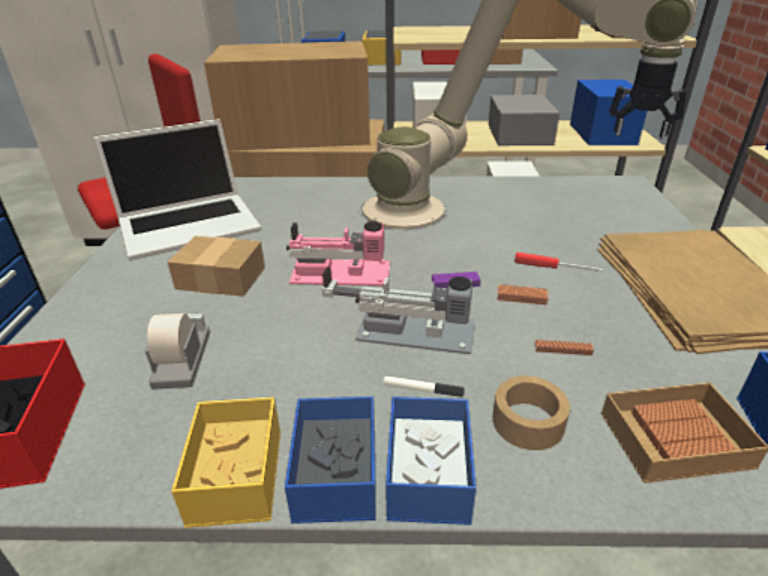

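The top view shows the real (grey) stapler around (340,270). The wide copper strip is at (210,323), the narrow one at (193,239), and the purple and pink decoys are lower down. Next I'll localise these.

```bash
cat > h.py <<'E'
import cv2,numpy as np,pickle
from scipy.spatial.transform import Rotation as Ro
def ray(c,px,z):
    K=np.array([[c["fx"],0,c["cx"]],[0,c["fy"],c["cy"]],[0,0,1]]);R=np.array(c["R"]);t=np.array(c["t"])
    u=cv2.undistortPoints(np.float64(px).reshape(-1,1,2),K,np.float64(c["D"])).reshape(-1,2)
    d=np.c_[u,np.ones(len(u))]@R; o=-R.T@t
    return o+d*((z-o[2])/d[:,2])[:,None]
def proj(c,X):
    K=np.array([[c["fx"],0,c["cx"]],[0,c["fy"],c["cy"]],[0,0,1]])
    return cv2.projectPoints(np.float64(X).reshape(-1,3),cv2.Rodrigues(np.float64(c["R"]))[0],np.float64(c["t"]),K,np.float64(c["D"]))[0].reshape(-1,2)
def rect(c,lo,hi,z,amin=100):
    """world min-area rects (centre, long, short, yaw of long axis) of HSV-masked blobs on plane z"""
    m=cv2.inRange(cv2.cvtColor(c["image"],cv2.COLOR_BGR2HSV),lo,hi)
    m=cv2.morphologyEx(m,cv2.MORPH_CLOSE,np.ones((5,5)))
    out=[]
    for k in cv2.findContours(m,cv2.RETR_EXTERNAL,cv2.CHAIN_APPROX_NONE)[0]:
        if cv2.contourArea(k)<amin: continue
        p=ray(c,k.reshape(-1,2),z)[:,:2]
        (x,y),(w,h),a=cv2.minAreaRect((p*1000).astype(np.float32))
        if w<h: a+=90;w,h=h,w
        out.append((x/1000,y/1000,w,h,np.radians((a+90)%180-90),k.reshape(-1,2).mean(0)))
    return out
def down(yaw): # tool z down, tool x axis along world yaw
    return (Ro.from_euler('z',yaw)*Ro.from_euler('x',np.pi)).as_rotvec()
E
python3 - <<'E'
from h import *
c=pickle.load(open("top0.pkl","rb"))
np.set_printoptions(precision=4,suppress=True)
for o in rect(c,(3,90,60),(16,255,220),.017): print(np.round(o[:5],4),o[5])
# rough stapler: head disc, thumb plate
print(ray(c,[[282/1.5,253/1.5]],.123),ray(c,[[411/1.5,282/1.5]],.119))
E
```

```text
[ 0.4249  0.2431 99.6675 33.6675  1.3807] [139.9286 215.4643]
[ 0.5922  0.2852 99.6228 19.5275  1.4607] [128.2192 158.5616]
[  0.8007   0.4025 177.0145 139.6084  -1.434 ] [93.439  90.8496]
[  0.7992  -0.5398 220.4295  66.1913   0.0122] [403.1827  95.9856]
[  0.8238  -0.6601 219.1937 103.5265   0.2108] [443.5498  85.7229]
[[0.5554 0.0935 0.123 ]] [[ 0.5086 -0.1425  0.119 ]]
```

Run:
```python
from h import *
from station import *
np.set_printoptions(precision=4,suppress=True)
for y in (-1.767,1.375):
    for p in ([.53,.01,.3],[.425,.243,.007],[.51,-.20,.1],[.54,0,.08]): print(y,p,planner.solve_ik(p,down(y)))
y0=1.375 if planner.solve_ik([.53,.01,.3],down(1.375)) is not None else -1.767
y0=min((-1.767,1.375),key=lambda y:abs(np.array(planner.solve_ik([.53,.01,.3],down(y)))-sensors.current_joint_pos())[5])
r.goto([.535,.0,.36],down(y0))
c=camera("wrist");pickle.dump(c,open("w1.pkl","wb"));cv2.imwrite("pics/w1.png",cv2.resize(c["image"],(768,576)))
print(y0,sensors.current_t(),c["fx"],-np.array(c["R"]).T@c["t"],np.array(c["R"]))
```

```text
-1.767 [0.53, 0.01, 0.3] None
-1.767 [0.425, 0.243, 0.007] [ 0.277   0.5748  1.7562 -0.      0.8105 -2.6684]
-1.767 [0.51, -0.2, 0.1] [-0.5899  0.5075  1.5011 -0.      1.133   2.7479]
-1.767 [0.54, 0, 0.08] None
1.375 [0.53, 0.01, 0.3] [-0.2046  0.305   1.2146 -0.      1.622  -0.0089]
1.375 [0.425, 0.243, 0.007] [ 0.277   0.5748  1.7562 -0.      0.8105  0.4728]
1.375 [0.51, -0.2, 0.1] [-0.5899  0.5075  1.5011 -0.      1.133  -0.3941]
1.375 [0.54, 0, 0.08] [-0.2193  0.5225  1.5462 -0.      1.0729 -0.0236]Traceback (most recent call last):
  File "<stdin>", line 7, in <module>
  File "<stdin>", line 7, in <lambda>
TypeError: unsupported operand type(s) for -: 'NoneType' and 'float'
```

Run:
```python
from h import *
from station import *
np.set_printoptions(precision=4,suppress=True)
r.goto([.535,.0,.34],down(1.375))
c=camera("wrist");pickle.dump(c,open("w1.pkl","wb"));cv2.imwrite("pics/w1.png",cv2.resize(c["image"],(768,576)))
print(sensors.current_t(),c["fx"],-np.array(c["R"]).T@c["t"],np.array(c["R"]))
```

```text
2.5583 326.62036985412374 [0.5491 0.0737 0.4831] [[ 0.9811 -0.1936 -0.0005]
 [-0.1852 -0.9391  0.2896]
 [-0.0566 -0.284  -0.9571]]
```

View pics/w1.png

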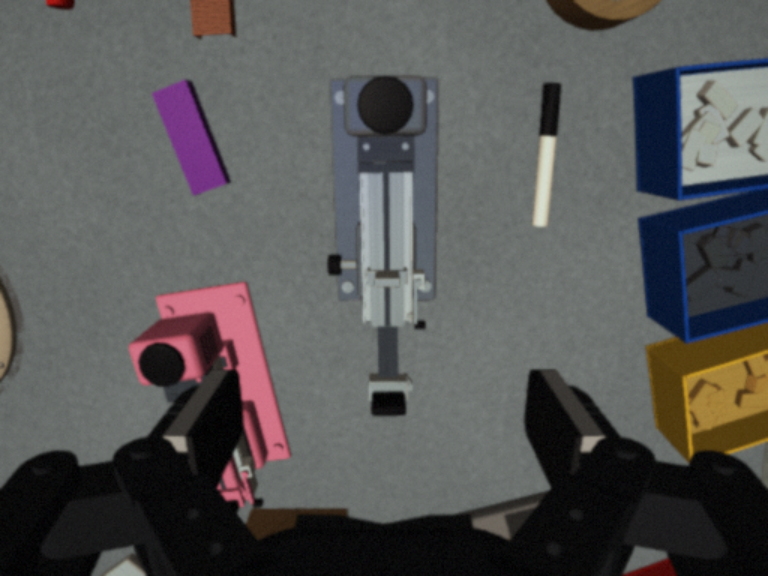

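The wrist view from above shows the grey stapler upright. The head disc is at (385,104), the nose lip's rear edge near row 171, the core at columns 360–412, the follower at (387,280) and the thumb plate at (388,403). I'll enlarge it to read the edges.

Run:
```python
from h import *
c=pickle.load(open("w1.pkl","rb"))
im=c["image"][48:288,205:305]
im=cv2.convertScaleAbs(im,alpha=1.5)
im=cv2.resize(cv2.rotate(im,cv2.ROTATE_90_COUNTERCLOCKWISE),None,fx=3.33,fy=5,interpolation=cv2.INTER_CUBIC)
cv2.imwrite("pics/w1c.png",im);print(im.shape)
```

```text
(500, 799, 3)
```

View pics/w1c.png

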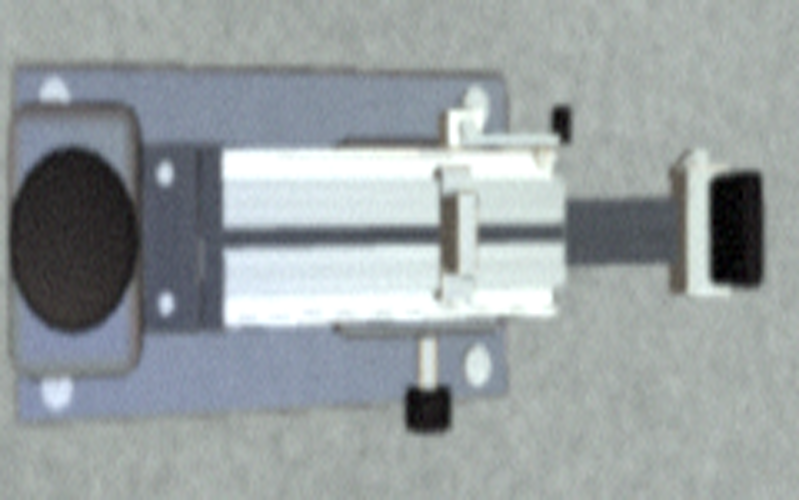

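```bash
cat >> h.py <<'E'
def crop2px(x,y): return [205+99-((y+.5)/5-.5), 48+(x+.5)/3.33-.5]
E
python3 - <<'E'
from h import *
np.set_printoptions(precision=4,suppress=True)
c=pickle.load(open("w1.pkl","rb"));t=pickle.load(open("top0.pkl","rb"))
P=lambda x,y,z: ray(c,[crop2px(x,y)],z)[0]
a=P(224,238,.083);b=P(565,233,.083);d=(b-a)[:2]
yaw=np.arctan2(d[1],d[0]);ux=d/np.linalg.norm(d);uy=np.array([-ux[1],ux[0]])
lip=P(224,238,.0925)[:2]; O=lip-.008*ux
f=lambda p:((p[:2]-O)@ux*1e3,(p[:2]-O)@uy*1e3)
print("yaw",yaw,"O",O,"core end",f(b))
for n,p in dict(walltop=P(230,150,.074),wallbot=P(230,328,.074),plate=P(712,230,.119),plateT=P(737,172,.119),plateB=P(737,287,.119),plateback=P(762,230,.119),tabF=P(457,232,.11),tabT=P(465,192,.11),tabB=P(465,272,.11),baseT=P(20,66,.01),baseB=P(20,420,.01),baseT2=P(505,72,.01),baseB2=P(505,396,.01),head=P(72,240,.123)).items(): print(n,np.round(f(p),1))
# top camera cross-check of head & plate & wide strip
print("top head",f(ray(t,[[188,168.7]],.123)[0]),"plate",f(ray(t,[[274,188]],.119)[0]))
E
```

```text
yaw -1.7545667996799852 O [0.5469 0.056 ] core end (np.float64(140.37404838009422), np.float64(0.02528828630513069))
walltop [11.6 21.7]
wallbot [ 11.1 -22.1]
plate [185.6   0.2]
plateT [196.4  14.7]
plateB [196.1 -14.3]
plateback [207.2  -0. ]
tabF [88.4  0.6]
tabT [91.5 10.1]
tabB [91.3 -9. ]
baseT [-69.  48.]
baseB [-70.  -48.6]
baseT2 [140.3  49.7]
baseB2 [139.2 -49.3]
head [-41.3  -0. ]
top head (np.float64(-38.42404906124169), np.float64(1.4304690349621723)) plate (np.float64(202.17179967269806), np.float64(-1.333992888308877))
```

Run:
```python
from h import *
from station import *
np.set_printoptions(precision=4,suppress=True)
yw=1.3807
effector.gripper_to(0.75,30)
r.goto([.4249,.2431,.15],down(yw))
c=camera("wrist");pickle.dump(c,open("w2.pkl","wb"))
L=[o for o in rect(c,(3,90,50),(16,255,230),.017,300)]
for o in L: print(np.round(o[:5],4),o[5])
print(sensors.current_t(),sensors.current_opening(),sensors.current_ee_pos())
cv2.imwrite("pics/w2.png",c["image"])
```

```text
[  0.4258   0.2442 100.5472  34.9777   1.3927] [254.8721 175.4848]
[ 0.5892  0.2873 98.6965 24.625   1.4672] [435.2313  91.9146]
4.2 0.7507951302986764 [0.4261 0.2426 0.1507]
```

View pics/w2.png

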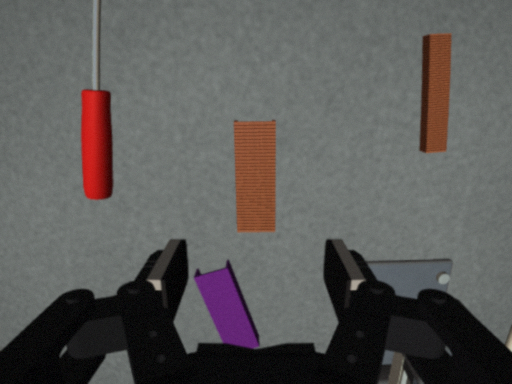

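The wrist view shows the wide strip at (255,175), lying straight between the open fingers with clear space around it. I'll grasp it there.

```bash
cat >> h.py <<'E'
O=np.array([.5469,.056]);YAW=-1.7546;TY=YAW+np.pi
ux=np.array([np.cos(YAW),np.sin(YAW)]);uy=np.array([-ux[1],ux[0]])
def W(x,y,z): return np.r_[O+ux*x/1e3+uy*y/1e3,z/1e3]
def F(p): d=np.array(p[:2])-O; return np.array([d@ux,d@uy,p[2]])*1e3
def sf(f): return np.array([f[:2]@ux,f[:2]@uy,f[2]])
E
python3 - <<'E'
from h import *
from station import *
np.set_printoptions(precision=4,suppress=True)
S=np.array([.4258,.2442]);yw=1.3927
r.goto([*S,.06],down(yw)); r.hold(.15); print(sensors.current_ee_pos())
r.movel([*S,.0062],.08); r.hold(.15); print(sensors.current_ee_pos(),sensors.current_wrist_force())
effector.gripper_to(0.0,45)
p=sensors.current_ee_pos();print(p,sensors.current_opening(),sensors.current_grasp_force())
tx=np.array([np.cos(yw),np.sin(yw)]);print("strip-TCP along tool x mm",(S-np.array(p[:2]))@tx*1e3)
r.movel([*S,.16],.15);r.goto(W(34,0,160),down(TY)); r.hold(.3)
print(F(sensors.current_ee_pos()),sensors.current_wrist_force(),sensors.current_opening(),sensors.current_t())
c=camera("wrist");pickle.dump(c,open("w3.pkl","wb"));cv2.imwrite("pics/w3.png",c["image"])
E
```

```text
[0.4272 0.2444 0.062 ]
[0.4261 0.2443 0.0067] [ 0.0462 -0.2027  0.2136]
[0.4259 0.2443 0.0067] 0.3952975912130087 45.124788880348206
strip-TCP along tool x mm -0.07042256033565256
[ 33.1841  -0.3104 160.1216] [-0.1706  0.2346 -1.0887] 0.3955297161309386 8.6083
```

View pics/w3.png

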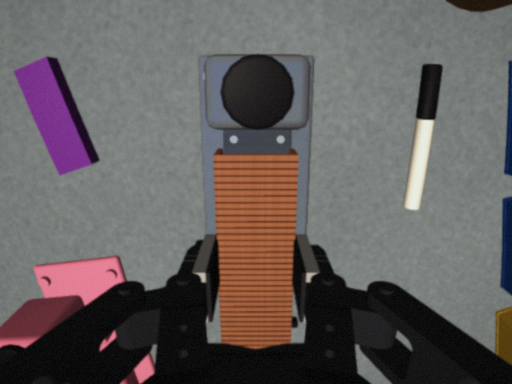

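The strip is held centred and straight, with its front end at (255,152) just behind the head at (258,128). Next I'll lower it over the nose and press its tail back against the follower.

```bash
cat >> h.py <<'E'
def guarded(r,sensors,pts,v,base,lim,show=False):
    """step through frame points (mm); stop when the force change (stapler frame) exceeds lim (N)"""
    for q in pts:
        r.movel(W(*q),v); f=sf(np.array(sensors.current_wrist_force()))-base
        if show: print(np.round(q,1),np.round(F(sensors.current_ee_pos()),1),np.round(f,1))
        if np.any(np.abs(f)>lim): print("STOP",q,f); return False,q
    return True,q
E
python3 - <<'E'
from h import *
from station import *
np.set_printoptions(precision=2,suppress=True)
base=sf(np.array(sensors.current_wrist_force())); np.save("base.npy",base)
ok,q=guarded(r,sensors,[(34,0,z) for z in (135,125,118,110,103)],.06,base,[6,6,6],True)
if ok: ok,q=guarded(r,sensors,[(x,0,103) for x in range(37,62,3)]+[(62,0,103)],.05,base,[10,6,6],True)
print(ok,q,sensors.current_t())
E
```

```text
[ 34   0 135] [ 34.    0.  134.9] [ 0.6 -0.8  0.4]
[ 34   0 125] [ 34.   -0.2 124.6] [-0.1 -0.5  0.8]
[ 34   0 118] [ 34.   -0.2 117.6] [ 0.9 -1.3 -0. ]
[ 34   0 110] [ 34.   -0.2 109.6] [ 1.2 -0.4  0.5]
[ 34   0 103] [ 34.   -0.2 102.6] [ 0.5 -0.7  0.5]
[ 37   0 103] [ 37.2   0.1 103.1] [ 0.8 -0.7  0.5]
[ 40   0 103] [ 40.2   0.1 103.1] [ 0.3 -1.4 -0.7]
[ 43   0 103] [ 43.2   0.  103. ] [ 0.3 -0.6  0.5]
[ 46   0 103] [ 46.1   0.  103. ] [1.2 0.4 0.4]
[ 49   0 103] [ 49.2   0.  103. ] [ 0.6 -1.7 -0.2]
[ 52   0 103] [ 52.2   0.  103. ] [ 0.6 -0.4  0.2]
[ 55   0 103] [ 55.2   0.  103. ] [ 1.  -1.4  0.1]
[ 58   0 103] [ 58.1   0.  103. ] [ 0.5 -1.4 -0.2]
[ 61   0 103] [ 61.2   0.  103. ] [ 0.2 -1.4  0.9]
[ 62   0 103] [ 62.   0. 103.] [ 0.1 -1.8 -0.1]
True (62, 0, 103) 12.8583
```

Run:
```python
from h import *
from station import *
c=camera("scene");pickle.dump(c,open("s4.pkl","wb"))
d=camera("wrist")
a=cv2.resize(c["image"][120:250,180:360],(540,390),interpolation=cv2.INTER_CUBIC)
b=cv2.resize(d["image"],(520,390))[:,130:390]
cv2.imwrite("pics/s4.png",np.hstack([a,b]));print(sensors.current_opening(),sensors.current_grasp_force())
```

```text
0.39763481819486896 44.81774389743805
```

View pics/s4.png

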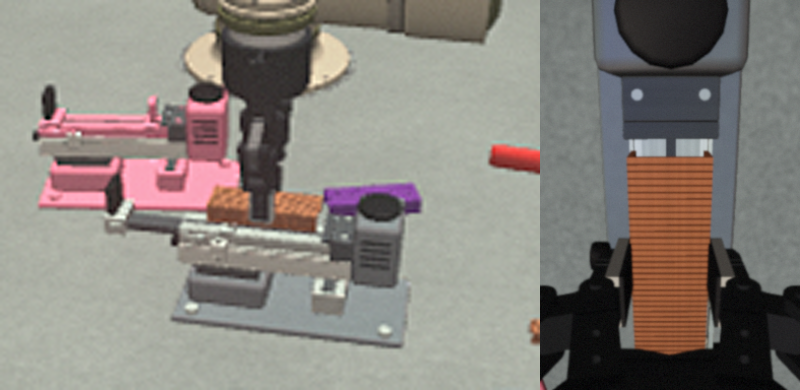

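```bash
python3 - <<'E'
from h import *
np.set_printoptions(precision=0,suppress=True)
c=pickle.load(open("s4.pkl","rb"))
g=lambda x,y,z:(proj(c,[W(x,y,z)])[0]-[180,120])*3
for n,q in dict(stailbot=(112,17.5,96),stailtop=(112,17.5,113),sfrontbot=(12,17.5,96),sfrtop=(12,17.5,113),tab94=(94,10,110),tab112=(112,10,110),platetop=(204+7,15,119),platetop0=(204,15,119),lip=(8,17,92.5)).items(): print(n,g(*q))
f=np.load("base.npy");print(f)
E
python3 - <<'E'
import sys;sys.path.insert(0,'.')
from h import *
from station import *
r.hold(.5)
for i in range(6): print(np.round(sf(np.array(sensors.current_wrist_force())),2),np.round(sensors.current_wrist_torque(),2)); r.hold(.05)
E
```

```text
stailbot [208. 219.]
stailtop [208. 204.]
sfrontbot [318. 231.]
sfrtop [319. 215.]
tab94 [229. 204.]
tab112 [210. 202.]
platetop [102. 186.]
platetop0 [110. 186.]
lip [323. 234.]
[-1.  1. -1.]
[-0.11  0.5  -1.4 ] [0.02 0.06 0.04]
[ 1.11  0.37 -0.5 ] [0.07 0.02 0.01]
[-0.03  0.21 -0.82] [-0.04 -0.02  0.01]
[-0.22  0.49 -1.48] [-0.01  0.04 -0.02]
[ 0.21 -0.59 -0.64] [0.03 0.05 0.05]
[ 1.16  1.22 -0.86] [ 0.03  0.05 -0.03]
```

Run:
```python
from h import *
a=pickle.load(open("scene0.pkl","rb"))["image"];c=pickle.load(open("s4.pkl","rb"))["image"]
I=[cv2.resize(k[150:220,205:305],(400,280),interpolation=cv2.INTER_CUBIC) for k in (a,c)]
I=[cv2.resize(k,(800,560))[:300] for k in [I[0]]]+[cv2.resize(I[1],(800,560))[:300]]
cv2.imwrite("pics/cmp.png",np.vstack(I))
```

```text
(no output)
```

View pics/cmp.png

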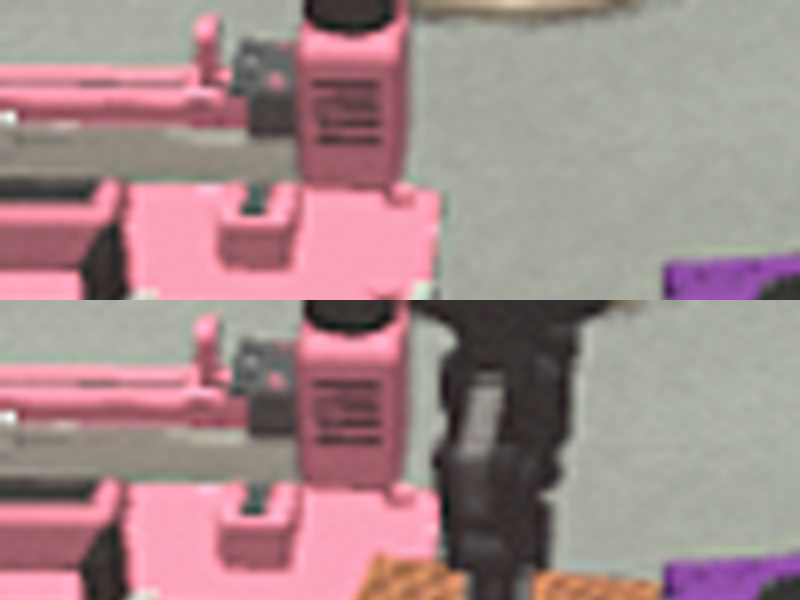

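That crop was too high: it shows only the pink decoy and misses the thumb plate. I'll compare the plate's position numerically instead.

Run:
```python
from h import *
np.set_printoptions(precision=1,suppress=True)
for n in ("scene0","s4"):
    c=pickle.load(open(n+".pkl","rb"));im=c["image"]
    g=im[174:192,208:228].max(2).astype(float); w=np.clip(90-g,0,None)
    yy,xx=np.mgrid[174:192,208:228]; print(n,(w*xx).sum()/w.sum(),(w*yy).sum()/w.sum())
p=lambda q:proj(c,[W(*q)])[0]
print(p((202,0,104)),p((209,0,104)))
# copper blob in s4: extents and topmost contour
hs=cv2.cvtColor(c["image"],cv2.COLOR_BGR2HSV);m=cv2.inRange(hs,(3,90,50),(16,255,230));m[:,:240]=0;m[:,300:]=0;m[:170]=0;m[215:]=0
for x in (250,255,260,275,280,285): 
    r_=np.where(m[:,x])[0]; print(x,r_.min() if len(r_) else None,r_.max() if len(r_) else None)
for q in [(112,-17.5,113.3),(112,17.5,113.3),(112,17.5,96.3),(12,-17.5,113.3),(12,17.5,113.3),(12,17.5,96.3)]: print(q,p(q))
```

```text
scene0 216.86003770028276 183.38265786993404
s4 216.84059358544758 183.3748204882719
[219.3 184. ] [216.9 183.7]
250 185 193
255 182 193
260 183 194
275 184 195
280 185 196
285 185 191
(112, -17.5, 113.3) [252.1 181. ]
(112, 17.5, 113.3) [249.3 187.8]
(112, 17.5, 96.3) [249.5 193. ]
(12, -17.5, 113.3) [288.  184.6]
(12, 17.5, 113.3) [286.3 191.6]
(12, 17.5, 96.3) [286.1 196.9]
```

The strip is where I expected, with its bottom at z 96, and the rail hasn't moved. At that height the crown's underside is at z 110.8, so the 20 mm tab (top z 110) slid inside the U. I'll back off and tilt the strip tail-down about 6° so its crown meets the tab.

```bash
cat >> h.py <<'E'
def tilt(th): return (Ro.from_rotvec(np.r_[uy,0]*np.radians(th))*Ro.from_rotvec(down(TY))).as_rotvec()
def g2(r,sensors,pts,v,base,lim):
    for x,y,z,th in pts:
        r.movel(W(x,y,z),v,rotation=tilt(th)); r.hold(.05)
        f=np.mean([sf(np.array(sensors.current_wrist_force())) for _ in range(1)],0)-base
        print((x,y,z,th),np.round(F(sensors.current_ee_pos()),1),np.round(f,1))
        if np.any(np.abs(f)>lim): print("STOP"); return False
    return True
E
python3 - <<'E'
from h import *
from station import *
base=np.load("base.npy")
r.movel(W(34,0,103),.08)
ok=g2(r,sensors,[(34,0,105,3),(34,0,103,6),(34,0,101,6)],.04,base,[5,5,5])
if ok: ok=g2(r,sensors,[(x,0,101,6) for x in (38,42,46,50,54,58,62)],.05,base,[12,6,6])
if ok: ok=g2(r,sensors,[(62.5,0,98,6)],.04,base,[12,6,6])
print(ok,sensors.current_t()); c=camera("scene");pickle.dump(c,open("s5.pkl","wb"))
E
```

```text
(34, 0, 105, 3) [ 34.5   0.  105. ] [ 0.7 -1.   0.2]
(34, 0, 103, 6) [ 34.2  -0.  103. ] [1.  0.3 0.8]
(34, 0, 101, 6) [ 3.380e+01 -1.000e-01  1.009e+02] [ 0.5 -0.7  0.5]
(38, 0, 101, 6) [ 38.1   0.  101. ] [ 0.7  0.5 -0. ]
(42, 0, 101, 6) [ 42.2   0.  101. ] [ 0.8 -1.1  0.4]
(46, 0, 101, 6) [ 45.8  -0.  101. ] [-2.4 -0.2  0.1]
(50, 0, 101, 6) [ 49.9  -0.  101. ] [-1.7 -0.5  0.3]
(54, 0, 101, 6) [ 53.9  -0.  101. ] [-2.9 -0.6  0.1]
(58, 0, 101, 6) [ 57.9  -0.  101. ] [-2.8 -0.3  1.3]
(62, 0, 101, 6) [ 61.9  -0.  101. ] [-4.1 -0.   0.3]
(62.5, 0, 98, 6) [62.4  0.1 98. ] [-3.3  0.9  0.9]
True 17.5583
```

The crown now contacts the tab at about x 45 with a 3–4 N spring force. Now I'll level the strip and lower it while feeling for contact.

Run:
```python
from h import *
from station import *
base=np.load("base.npy")
ok=g2(r,sensors,[(62.5,0,97,3),(62.5,0,96,0)],.04,base,[12,6,6])
if ok: ok=g2(r,sensors,[(62.5,0,z,0) for z in (93,91,90,89,88,87,86,85,83,81,79,78,77)],.02,base,[12,5,6])
print(ok,sensors.current_t())
```

```text
(62.5, 0, 97, 3) [62.2 -0.1 96.9] [-2.7 -0.2  0.1]
(62.5, 0, 96, 0) [62.4 -0.1 95.9] [-3.  -0.2 -0.2]
(62.5, 0, 93, 0) [62.7  0.1 93. ] [-3.  -0.2  1. ]
(62.5, 0, 91, 0) [62.5  0.1 91. ] [-3.9 -0.4  1.2]
(62.5, 0, 90, 0) [62.5  0.  90. ] [-3.3 -0.7  2.4]
(62.5, 0, 89, 0) [62.5 -0.  89. ] [-2.9  0.2  1.6]
(62.5, 0, 88, 0) [62.5 -0.  88. ] [-3.8  0.1  2.3]
(62.5, 0, 87, 0) [62.5 -0.  86.9] [-3.1 -0.6  1.6]
(62.5, 0, 86, 0) [62.5 -0.  86. ] [-3.6 -0.7  1.7]
(62.5, 0, 85, 0) [62.5 -0.  85. ] [-4.   0.2  1.4]
(62.5, 0, 83, 0) [62.5 -0.  82.9] [-3.6 -0.6  1.2]
(62.5, 0, 81, 0) [62.5 -0.  80.9] [-3.8  0.1  1.3]
(62.5, 0, 79, 0) [62.5 -0.  78.9] [-3.3  0.2  0.5]
(62.5, 0, 78, 0) [62.5 -0.  78. ] [-3.7 -0.5  1.5]
(62.5, 0, 77, 0) [62.5 -0.  76.9] [-3.1  0.   1.6]
True 22.1583
```

Run:
```python
from h import *
from station import *
base=np.load("base.npy")
ok=g2(r,sensors,[(62.5,0,76.5,0),(58,0,76.7,0),(55,0,76.7,0),(53,0,76.7,0),(52,0,76.7,0),(51,0,76.7,0),(50.5,0,76.7,0),(50,0,76.7,0),(49.5,0,76.7,0),(49,0,76.7,0)],.03,base,[5,6,10])
print(ok,sensors.current_opening(),sensors.current_t())
c=camera("wrist");pickle.dump(c,open("w6.pkl","wb"));cv2.imwrite("pics/w6.png",c["image"])
```

```text
(62.5, 0, 76.5, 0) [62.6  0.  76.6] [-3.1 -1.6  5. ]
(58, 0, 76.7, 0) [57.7  0.  76.7] [-3.6 -0.2  3. ]
(55, 0, 76.7, 0) [54.8  0.  76.7] [-4.1 -0.3  2.7]
(53, 0, 76.7, 0) [52.9  0.  76.7] [-3.9 -0.2  2.2]
(52, 0, 76.7, 0) [52.  -0.  76.7] [-2.7  0.9  1.2]
(51, 0, 76.7, 0) [50.9  0.  76.7] [-3.7 -0.3  1.7]
(50.5, 0, 76.7, 0) [50.5  0.  76.7] [-2.6 -1.3  1.4]
(50, 0, 76.7, 0) [50.  -0.  76.7] [-3.   0.3  1.4]
(49.5, 0, 76.7, 0) [49.5 -0.  76.7] [-1.9 -0.4  1.6]
(49, 0, 76.7, 0) [49.3 -0.  76.7] [ 1.9 -0.4  1.9]
True 0.39454181391103904 25.2083
```

View pics/w6.png

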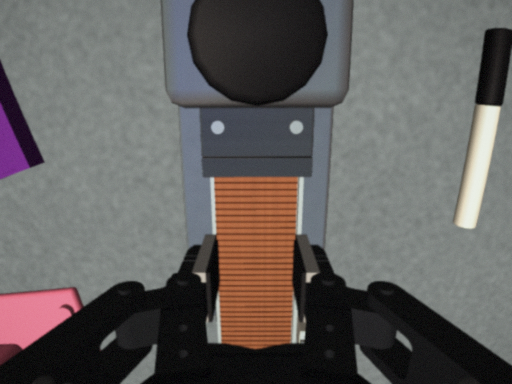

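The strip sits under the lip (rows 158–177) between the walls, and both the floor and the stop were felt. I'll release it, then push the rail home.

Run:
```python
from h import *
from station import *
np.set_printoptions(precision=3,suppress=True)
r.movel(W(49.7,0,76.7),.03)
effector.gripper_to(0.6); r.hold(.6)
r.movel(W(49.7,0,165),.1); r.hold(.1)
c=camera("wrist");pickle.dump(c,open("w7.pkl","wb"));cv2.imwrite("pics/w7.png",c["image"])
print(sensors.current_wrist_force(),sensors.current_t())
for o in rect(c,(3,90,50),(16,255,230),.087,500): print(F([o[0],o[1],.087]),np.array(o[2:5]))
for x in (237,145): print(planner.solve_ik(W(x,0,97),down(TY)))
```

```text
[-0.967  0.086  0.569] 27.6083
[54.674 -0.392 87.   ] [92.117 34.698  1.389]
[-0.56   0.491  1.544  0.     1.106 -0.376]
[-0.389  0.482  1.562 -0.     1.098 -0.206]
```

View pics/w7.png

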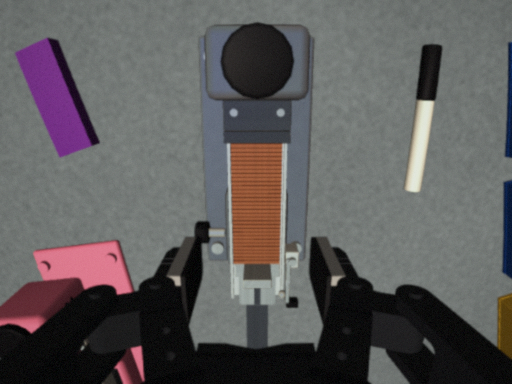

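The strip is home: it shows from the lip (row 143) to x≈100.7 (row 263), straight, with the follower at its tail. Now I'll push the rail.

```bash
cat > push.py <<'E'
from h import *
from station import *
np.set_printoptions(precision=1,suppress=True)
effector.gripper_to(0.0,30)
r.goto(W(240,0,165),down(TY)); r.movel(W(240,0,97),.12); r.hold(.2)
base=sf(np.array(sensors.current_wrist_force()))
x=240;log=[]
while x>143:
    x-=4 if x>156 else 1
    r.movel(W(x,0,97),.05 if x>156 else .02)
    f=sf(np.array(sensors.current_wrist_force()))-base; log.append((x,F(sensors.current_ee_pos())[0],*f))
    if f[0]>20 or abs(f[1])>8 or abs(f[2])>8: break
for l in log: print(np.array(l))
print(sensors.current_t())
E
python3 push.py
```

```text
[236.  235.7  -1.   -1.   -0.3]
[232.  231.8  -0.2  -0.5  -1.8]
[228.  227.8  -0.3  -0.1  -1.4]
[224.  224.2   2.2  -0.1  -1.4]
[220.  220.1   2.8  -0.3  -0.7]
[216.  216.    2.   -0.3  -1.7]
[212.  212.1   2.9   0.6  -1.3]
[208.  208.    3.4   2.3  -1.2]
[204.  204.1   3.3   1.2  -1.3]
[200.  200.    3.6   1.3  -1.4]
[196.  196.1   4.    0.3  -1.6]
[192.  192.1   4.3   0.7  -0.9]
[188.  188.1   3.7   1.7  -2.1]
[184.  184.1   4.5   1.3   0. ]
[180.  180.2   4.2   0.7  -0.3]
[176.  176.2   5.9   0.1  -1. ]
[172.  172.3   4.5   0.8  -0.5]
[168.  168.3   4.9   0.7  -1.1]
[164.  164.4   5.1   0.6  -1.4]
[160.  160.5   6.8   1.    0.4]
[156.  156.8   7.9  -0.3  -0.1]
[155.  156.    9.1   0.4  -0.7]
[154.  155.    7.7  -0.1   0.2]
[153.  153.8   8.1   0.5  -1. ]
[152.  152.8   7.    0.6  -0.9]
[151.  151.8   7.1   0.1  -0.1]
[150.  150.8   7.9   0.8  -0.2]
[149.  149.8   7.2   0.1  -0.3]
[148.  148.6   6.6   0.8  -0.7]
[147.  147.6   6.5   0.4  -1.4]
[146.  146.4   5.7   1.2  -0.5]
[145.  145.6   6.4   0.6  -0.2]
[144.  145.2   9.8  -0.3   0.1]
[143.  145.1  15.8  -0.6  -1.3]
38.45
```

Run:
```python
from h import *
from station import *
np.set_printoptions(precision=2,suppress=True)
r.movel(W(142.5,0,97),.02); r.hold(.2); print(sf(np.array(sensors.current_wrist_force())))
r.movel(W(165,0,97),.06); r.hold(.1); print(sf(np.array(sensors.current_wrist_force())))
r.movel(W(165,0,165),.12); r.goto(W(60,0,200),down(TY)); r.hold(.3)
c=camera("wrist");pickle.dump(c,open("w8.pkl","wb"));cv2.imwrite("pics/w8.png",c["image"])
for o in rect(c,(3,90,50),(16,255,230),.087,500): print(F([o[0],o[1],.087]),np.array(o[2:5]))
print(sensors.current_t())
```

```text
[18.06 -1.26 -0.04]
[ 0.12 -0.33 -0.03]
[54.44 -0.45 87.  ] [91.45 34.5   1.39]
41.1083
```

View pics/w8.png

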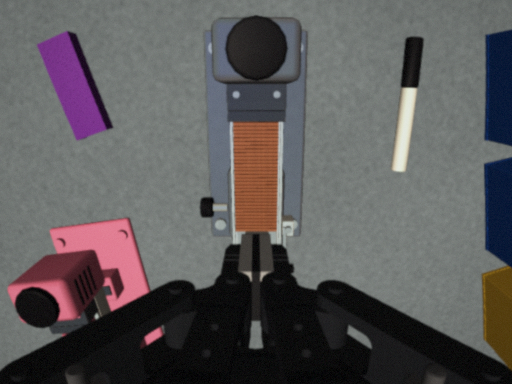

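The strip is still home, at rows 122–232, but the fingers hide the plate. I'll check the rail with the scene camera.

Run:
```python
from h import *
from station import *
r.goto(W(-20,0,260),down(TY)); r.hold(.3)
c=camera("scene");im=c["image"]
print("old spot",im[176:190,212:222].max(2).min(), [proj(c,[W(x,0,104)])[0].round(1) for x in (129,137,209)])
x0,y0=proj(c,[W(129,0,104)])[0].round().astype(int)
print(im[y0-8:y0+7:2,x0-12:x0+13].max(2))
w=camera("wrist"); print([proj(w,[W(x,0,119)])[0].round(0) for x in (124,134)])
u=[int(v) for v in proj(w,[W(129,0,119)])[0]]
if u[1]<384: print(w["image"][max(u[1]-24,0):u[1]+24:3,u[0]].max(1),u)
```

```text
old spot 121 [array([244.8, 186.6]), array([242. , 186.3]), array([216.9, 183.7])]
[[147 149 149 151 149 148 150 140 174 253 255 255 255 255 253 251 251 251
  251 251 251 251 251 251 252]
 [151 158 160 159 160 159 159 145 216 255 118  51  56 199 255 253 251 251
  251 251 251 251 251 251 254]
 [201 210 197 167 175 176 174 193 201 127  50  61  41 196 255 253 251 251
  251 252 253 253 252 252 255]
 [253 253 254 254 254 255 255 255 117  47  64  60  35 196 255 254 251 252
  254 251 235 217 240 255 255]
 [255 255 255 255 254 255 255 255 120  46  61  55  38 202 255 255 253 255
  248 212 230 176 214 255 255]
 [180 182 183 187 185 191 196 180  96  52  60  61  50 137 227 229 229 214
  193 128 125 102 159 229 216]
 [180 172 170 174 179 178 185 165  90  50  54  47 135 228 229 199 140 175
  173 126 120 102 139 197 183]
 [175 177 177 177 180 177 181 180 137  31  38  89 184 231 217 169 150 229
  227 121 114 133 202 229 208]]
[array([256., 312.]), array([256., 320.])]
[ 40  39  37  35  40  37  39  37  37  37 105 126 133 127 123 121] [256, 315]
```

Run:
```python
from h import *
from station import *
c=camera("scene");im=c["image"]
def cen(im,r0,c0,c1):
    w=np.clip(90-im[r0:r0+18,c0:c1].max(2).astype(float),0,None);yy,xx=np.mgrid[r0:r0+18,c0:c1]
    print((w*xx).sum()/w.sum(),(w*yy).sum()/w.sum(),w.sum()); print((w>20).sum(1))
cen(pickle.load(open("scene0.pkl","rb"))["image"],174,210,226)
cen(im,177,238,249)
print([proj(c,[W(x,0,104)])[0][0].round(2) for x in (129,131,133)])
print(sensors.current_t())
```

```text
217.0910411622276 183.64164648910412 2065.0
[6 0 0 0 1 2 3 4 4 5 5 5 5 4 4 3 3 0]
243.48388952819332 187.04315304948216 1738.0
[0 0 0 0 2 3 3 4 4 5 4 4 4 3 3 3 2 0]
[np.float64(244.78), np.float64(244.07), np.float64(243.37)]
42.0417
```

Run:
```python
from h import *
def cen(im,r0,c0,c1):
    w=np.clip(90-im[r0:r0+18,c0:c1].max(2).astype(float),0,None);yy,xx=np.mgrid[r0:r0+18,c0:c1]
    w[:2]=0;return (w*xx).sum()/w.sum()
c=pickle.load(open("s5.pkl","rb"))
a=cen(pickle.load(open("scene0.pkl","rb"))["image"],174,210,226);b=cen(c["image"],174,206,226)
p=lambda x:proj(c,[W(x,0,104)])[0][0]
print(a,b,"px travel for 80:",p(129)-p(209),"observed",243.48-b)
```

```text
217.54375667022413 215.90878214459 px travel for 80: 27.906499294490743 observed 27.571217855409998
```

The rail travelled about 79 mm of the 80 mm from right out, so it's held home within tolerance.

```bash
python3 -c "
from station import *
print(r.sign_off())"
```

```text
the job is handed in; nothing more can be done
None
```

The job is handed in: the wide strip is seated home under the lip and let go, and the rail is pushed in to its stop. The rail stayed within about 1 mm of home after I let go, so the catch holds; the sign-off returned no verdict.

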